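# Load two wheel spacers into the storage tube at the grinder bench

### The arm

A 6-joint arm with a two-finger parallel gripper is mounted at the origin on the work surface. World frame = base frame: x ahead of the robot, y to its left, z up, the work surface at z = 0. Lengths are in m, angles in rad, forces in N, time in s.
With the tool pointing down it reaches from about 0.225 to 0.875 m from the base axis. Payload 3.4 kg.
Tool frame: the origin (TCP) lies between the finger pads; the fingertips stand 19 mm ahead of it and the grasp point (between the pads) is the TCP; z points along the fingers, y is the line along which they close (so a half turn about z gives the same grasp; the last joint's range is limited). The gripper opens to 85 mm and grips with 20 to 120 N. Pads are 22 mm wide; open, the fingers measure 114 mm over their backs; the gripper's body (76 mm by 85 mm) begins 54 mm behind the grasp point. The pads swing forward as they close: fully open they stand 13 mm farther back than shut.
Start: joints at [-0.121, 0.276, 1.505, -0, 1.361, -0.121], TCP at [0.575, -0, 0.25] pointing down, gripper open.
Joint ranges: [-2.89, 2.89], [-0.75, 2.08], [0.22, 2.7], [-1.18, 4.32], [0.11, 2.71], [-2.7, 2.7]. Speed limits (rad/s): [2.57, 2.57, 3.14, 3.14, 3.14, 3.14].

### API

Orientations are given as a unit quaternion [w, x, y, z].
In Python, from rig import get_state, imaging, ticket gives the robot as it stands. The module is installed in compiled form; this text tells all that it offers.
- The arm moves only by the shell command python3 -m inch 'ROWS' [FORCE]. ROWS is JSON, a list of rows, each an object with "claw": the opening, from -1 (shut) to 1 (fully open); "travel": the shift along the world's x, y, z in units of 200 mm (1.0 is 200 mm), a list of three; "turn": the turn about the world's z in units of 180 degrees (1.0 is 180 degrees). A call has 1 to 5 rows; each row is the pose to reach, as a shift and turn from the pose commanded when the call began, turning the shorter way round; what a row does not reach only later rows make up. A row lasts 1/10 s, in which the tool goes at most 50 mm and 8.59 degrees, less where a joint would pass 70% of its speed; a pose out of reach is approached as far as the arm can. A call with a number of a shift or a turn outside -1 to 1 is refused whole. A call with a gripper value outside its range is refused whole. The fingers move at their own pace and stop on an object; FORCE is the grip in N (left out, the last holds). Time passes only in rows, so rows that repeat a pose let the fingers close. It gives the time, the measured TCP pose, the force, the opening and the grip force at its end, in the units of the state.
- get_state(): the state, without advancing time (a new reading comes with each control period).
- imaging.get_image(name): name is "scene" or "side" or "wrist"; returns the picture (420x560x3 uint8, red, green, blue); there is no depth.
- imaging.camera_params(name): a dict with "camera_matrix" (3x3 intrinsics, pixels), "k1" (the pictures are not rectified: a ray, as slopes to the right and down, at radius r is drawn at 1 + k1 r^2 times it, then the intrinsics apply), "cam_to_world" (4x4, takes a point from camera to world coordinates); the wrist camera has in their place "T_tool_cam" (4x4, takes a point from camera to tool coordinates, whose origin is the TCP and whose axes are the flange's). Camera axes: x right, y down, z forward; pixel columns grow to the right and rows downward; lengths in m; the calibration is good to about 2 mm. A picture is of the moment at which its call begins: read the wrist's pose just before it. camera_params takes no time and is no camera call.
- ticket.sign_off(): hands the job in; it is judged then, once.
The state is a dict: "clock": time; "qpos": joint angles; "qd": joint speeds; "effort": joint torques, N m; "position": TCP position; "ee_rot": TCP orientation; "contact_force": force on the tool from outside, world axes, zero at the start; "moment": the same for the moment, N m; "width": finger opening in m; "gripper_force": force on a finger pad.
Only numpy, scipy, OpenCV 4.12 (cv2) and the standard library are available. Lean on these libraries where they do the work, as an engineer would, in place of code of your own. Each camera call takes 0.05 s, during which the arm holds its last target. There are 200 camera calls.

### The job

On the bench by the grinder, put away the wheel spacers: drop the blue ring into the green tube, then the red ring, so that they lie flat in the tube as one column with blue at the bottom and red on top. Leave the black ring where it lies.

Things in the scene. Friction and masses are not known exactly. Their poses are not given: they have to be found in the camera images.
- tube_mouth (a point): Green upright tube with flared mouth, fixed to the bench on a 120 x 80 x 4 mm foot. This point: centre of the mouth in the plane of the rim, 50 mm above the bench; z up. Rim 96 mm outside, 88 inside; the top 8 mm narrow to a round bore of 77 mm; floor 44 mm below this point. A ring let go level just above the mouth, within 10 mm of centre, falls in flat; farther off it may tip on edge; the fingers need not enter.
- ring_blue_mid (a point): Blue flat spacer ring, goes in first, at the bottom: outer diameter 54 mm, bore 24 mm, 16 mm thick, about 60 g, hard and rigid, lying flat and loose on the bench at the start. This point is its centre, in the middle of the bore and half-way up (8 mm above the bench at the start); z is the ring's axis.
- ring_red_mid (a point): Red flat spacer ring, goes in second, on top: outer diameter 54 mm, bore 24 mm, 16 mm thick, about 60 g, hard and rigid, lying flat and loose on the bench at the start. This point is its centre, in the middle of the bore and half-way up (8 mm above the bench at the start); z is the ring's axis.
- ring_black_mid (a point): Black flat spacer ring, not wanted, to be left alone: outer diameter 54 mm, bore 24 mm, 16 mm thick, about 60 g, hard and rigid, lying flat and loose on the bench at the start. This point is its centre, in the middle of the bore and half-way up (8 mm above the bench at the start); z is the ring's axis.
Not all that is in view belongs to the job. What is meant by the part that bears tube_mouth is not yellow, and is the smaller of those in its own colour.

How it is judged:
By the outcome, as a careful person would: the job done as asked, in the order asked, and still so for the second after the job is handed in, with the robot touching nothing.
It also fails if it takes over 58 s, if anything falls off the work surface, if the arm or the gripper's body presses on something with over 40 N, if the wrist force passes 120 N, or if a joint passes its speed limit or range.

## Working session

There is one attempt and no reset: what is moved stays moved. The work goes in short steps, Python scripts to look and compute and a shell command to move; the robot and the scene stay as the last step left them, time stands still between calls to the robot, and variables do not carry over. Pictures are saved under pics/ and viewed, at most 10 in all, crops included, and the job is handed in when it is done.

```bash
mkdir -p pics
cat > h.py <<'E'
import numpy as np, cv2
from scipy.spatial.transform import Rotation as R
from rig import get_state, imaging, ticket
def snap(n,f):
    s=get_state(); im=imaging.get_image(n); cv2.imwrite('pics/'+f,im[:,:,::-1]); return s
def c2w(n,s=None):
    p=imaging.camera_params(n)
    if n!='wrist': return p,np.array(p['cam_to_world'])
    T=np.eye(4); q=s['ee_rot']; T[:3,:3]=R.from_quat([q[1],q[2],q[3],q[0]]).as_matrix(); T[:3,3]=s['position']
    return p,T@np.array(p['T_tool_cam'])
def pix(n,u,v,z,s=None):
    p,T=c2w(n,s); K=np.array(p['camera_matrix'],float)
    d=cv2.undistortPoints(np.array([[[u,v]]],float),K,np.array([p['k1'],0,0,0],float))[0,0]
    r=T[:3,:3]@[d[0],d[1],1]; o=T[:3,3]; return o+r*(z-o[2])/r[2]
E
python3 - <<'E'
from h import *
snap('scene','a.png'); s=snap('wrist','b.png'); print(s)
a=cv2.imread('pics/a.png');b=cv2.imread('pics/b.png')
cv2.imwrite('pics/ab.png',cv2.resize(np.vstack([a,b]),None,fx=.7,fy=.7))
E
```

```text
{'clock': 0.05, 'qpos': array([-1.21007672e-01,  2.76591331e-01,  1.50611008e+00, -3.24626758e-05,
        1.36068786e+00, -1.20978942e-01]), 'qd': array([-0.00067972,  0.00077021, -0.00183594, -0.0006512 , -0.00087598,
        0.00071388]), 'effort': array([ 1.10476562e-03, -4.18081820e+01, -2.46676916e+01, -2.73816968e-04,
        5.50464378e-03, -3.03781235e-05]), 'position': array([5.74519622e-01, 3.75644429e-05, 2.49450949e-01]), 'ee_rot': array([-6.97435857e-04,  7.07114250e-01,  7.07098742e-01, -5.66382476e-04]), 'contact_force': array([-0.98675995,  0.11622388,  0.29249461]), 'moment': array([-0.0681666 ,  0.01593583,  0.01916065]), 'gripper_force': 0.0, 'width': 0.08561527459340056}
```

View pics/a.png

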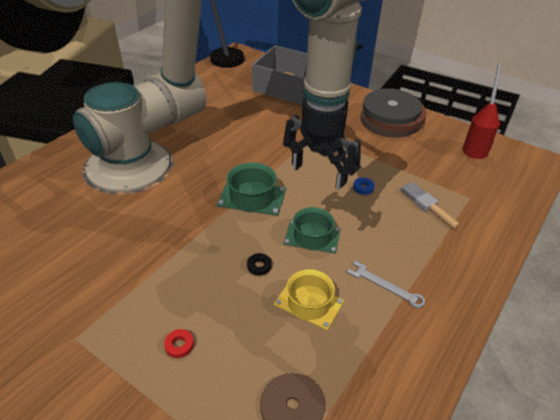

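View pics/b.png

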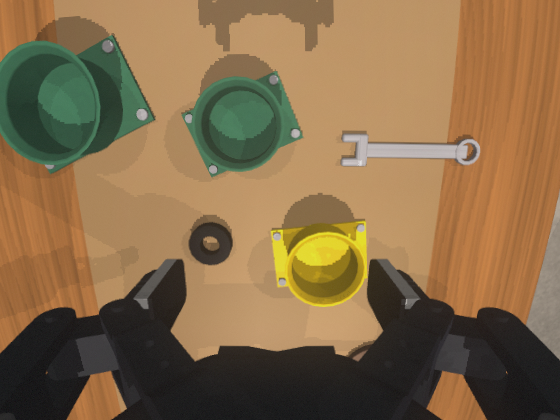

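Candidates for the tube are large green (scene 252,188), small green (314,230) and yellow (311,297). I choose the small green one, at wrist 238,123. The rings are blue (364,186), red (179,343), and black (259,264), which stays put; the other discs are decoys. Next I check the choice in a crop and measure.

Run:
```python
from h import *
a=cv2.imread('pics/a.png')
f=lambda y,x:cv2.resize(a[y:y+100,x:x+130],None,fx=3,fy=3,interpolation=cv2.INTER_CUBIC)
cv2.imwrite('pics/c.png',np.hstack([f(160,280),f(290,120)]))
h=cv2.cvtColor(a,cv2.COLOR_BGR2HSV)
for nm,m,(x,y) in [('blue',(h[...,0]>105)&(h[...,0]<130)&(h[...,1]>120),(364,186)),('red',((h[...,0]<6)|(h[...,0]>174))&(h[...,1]>180),(179,343)),('black',(h[...,2]<60),(259,264))]:
    w=np.zeros(m.shape,bool); w[y-18:y+18,x-20:x+20]=1
    p=np.argwhere(m&w)[:,::-1].astype(np.float32); c=cv2.minEnclosingCircle(cv2.convexHull(p))
    b=cv2.boundingRect(p.astype(np.int32)); u,v=b[0]+b[2]/2-.5,b[1]+b[3]/2-.5
    print(nm,len(p),b,pix('scene',u,v,.008))
s=get_state(); s['position']=np.array([.5745,0,.2495])
print('tube wrist',pix('wrist',238,123,.05,s),'scene',pix('scene',314,222,.05),'widths',np.linalg.norm(pix('wrist',191,123,.05,s)-pix('wrist',285,123,.05,s)))
print('big',pix('scene',252,178,.05),'yellow',pix('scene',311,284,.05), 'black wrist',pix('wrist',211,243,.008,s))
```

```text
blue 258 (345, 178, 29, 16) [0.53725297 0.28647171 0.008     ]
red 571 (164, 329, 30, 29) [ 0.48667221 -0.31611536  0.008     ]
black 382 (247, 254, 25, 21) [ 0.49085441 -0.07421876  0.008     ]
tube wrist [0.5366371  0.07215564 0.05      ] scene [0.53740569 0.06819567 0.05      ] widths 0.09559606784510939
big [0.33212138 0.10693363 0.05      ] yellow [ 0.62692357 -0.08273735  0.05      ] black wrist [ 0.49278378 -0.07347307  0.008     ]
```

View pics/c.png

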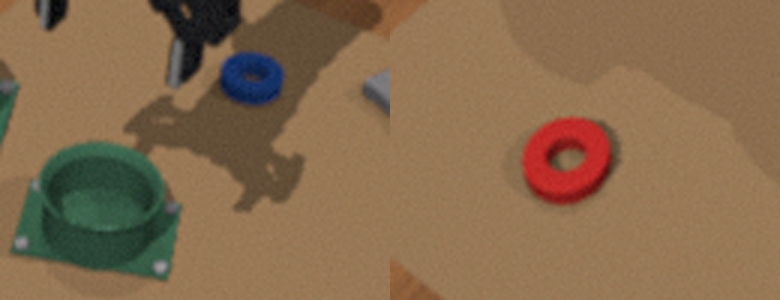

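The chosen tube has a 96 mm rim in its crop, so it is the small green one. Blue's centre is at about scene (364,186) and red's at (179,343). Hovering over blue next.

```bash
python3 -c "
from h import *
print(pix('scene',364,186,.008),pix('scene',179,343,.008))"
python3 -m inch '[{"claw":1,"travel":[0,0.25,0],"turn":0},{"claw":1,"travel":[-0.05,0.5,0],"turn":0},{"claw":1,"travel":[-0.05,0.75,0],"turn":0},{"claw":1,"travel":[-0.05,1,0],"turn":0},{"claw":1,"travel":[-0.05,1,0],"turn":0}]' 40
python3 -m inch '[{"claw":1,"travel":[0,0.2,-0.2],"turn":0},{"claw":1,"travel":[0,0.35,-0.3],"turn":0},{"claw":1,"travel":[0,0.35,-0.3],"turn":0},{"claw":1,"travel":[0,0.35,-0.3],"turn":0}]'
python3 -c "
from h import *
print(snap('wrist','d.png'))"
```

```text
[0.54845838 0.29238281 0.008     ] [ 0.48742183 -0.31557358  0.008     ]
clock: 0.6
position: [0.5641, 0.2059, 0.2497]
ee_rot: [-0.002, 0.705, 0.709, 0.001]
contact_force: [-0.8, -1.2, -0.6]
width: 0.0852
gripper_force: 0.0
clock: 1.0
position: [0.5645, 0.2698, 0.1892]
ee_rot: [-0.0, 0.707, 0.708, -0.001]
contact_force: [-0.3, -1.0, 0.4]
width: 0.0853
gripper_force: 0.0
{'clock': 1.0, 'qpos': array([ 3.35158749e-01,  3.90037489e-01,  1.48702379e+00, -9.56336019e-04,
        1.26715759e+00,  3.34019507e-01]), 'qd': array([-2.45015198e-02, -2.95462249e-02, -2.37014084e-02, -6.54875270e-03,
        2.67943610e-03, -8.55243822e-05]), 'effort': array([ 1.05037116e+00, -4.60441375e+01, -2.29550207e+01,  1.39269931e-01,
        1.97404716e-02,  1.06983844e-02]), 'position': array([0.56449113, 0.26976695, 0.18915679]), 'ee_rot': array([-1.61573404e-04,  7.06601617e-01,  7.07610219e-01, -1.38064227e-03]), 'contact_force': array([-0.34807913, -0.97976622,  0.4453404 ]), 'moment': array([-0.05468892, -0.00950421,  0.06445384]), 'gripper_force': 0.0, 'width': 0.08529847910180433}
```

View pics/d.png

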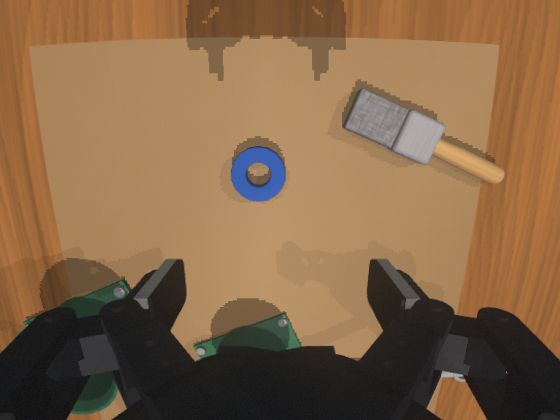

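Blue lies at wrist (258,174), with nothing nearby except a brush at top right.

Run:
```python
from h import *
s=get_state()
p=pix('wrist',258.5,174,.016,s); print(p,(p-[.565,.27,0])/.2)
```

```text
[0.5492277  0.29285728 0.016     ] [-0.0788615  0.1142864  0.08     ]
```

Both cameras agree at (0.549,0.293). Descend to z 0.020 and grip.

```bash
python3 -m inch '[{"claw":1,"travel":[-0.08,0.115,-0.2],"turn":0},{"claw":1,"travel":[-0.08,0.115,-0.4],"turn":0},{"claw":1,"travel":[-0.08,0.115,-0.6],"turn":0},{"claw":1,"travel":[-0.08,0.115,-0.75],"turn":0},{"claw":1,"travel":[-0.08,0.115,-0.85],"turn":0}]' 40
python3 -m inch '[{"claw":-0.2,"travel":[0,0,0],"turn":0},{"claw":-0.2,"travel":[0,0,0],"turn":0},{"claw":-0.2,"travel":[0,0,0],"turn":0},{"claw":-0.2,"travel":[0,0,0],"turn":0},{"claw":-0.2,"travel":[0,0,0],"turn":0}]' 40
python3 -m inch '[{"claw":-0.2,"travel":[0,0,0],"turn":0},{"claw":-0.2,"travel":[0,0,0],"turn":0},{"claw":-0.2,"travel":[0,0,0],"turn":0}]' 40
```

```text
clock: 1.55
position: [0.5491, 0.2912, 0.0193]
ee_rot: [0.0, 0.708, 0.707, -0.001]
contact_force: [0.3, -0.0, 0.5]
width: 0.0856
gripper_force: 0.0
clock: 2.05
position: [0.5508, 0.2932, 0.0226]
ee_rot: [0.001, 0.707, 0.707, 0.002]
contact_force: [-0.1, -1.4, 7.1]
width: 0.0514
gripper_force: 42.3
clock: 2.35
position: [0.5508, 0.2932, 0.0226]
ee_rot: [0.001, 0.707, 0.707, 0.002]
contact_force: [0.3, -1.2, 6.8]
width: 0.0513
gripper_force: 42.3
```

```bash
python3 -m inch '[{"claw":-0.2,"travel":[0,0,0.1],"turn":0},{"claw":-0.2,"travel":[0,0,0.3],"turn":0},{"claw":-0.2,"travel":[0,0,0.5],"turn":0},{"claw":-0.2,"travel":[0,0,0.5],"turn":0}]' 40
python3 - <<'E'
from h import *
snap('wrist','e.png'); snap('side','f.png')
a=cv2.imread('pics/e.png');b=cv2.imread('pics/f.png')
cv2.imwrite('pics/ef.png',np.vstack([a[220:],b])[:600])
E
```

```text
clock: 2.75
position: [0.5529, 0.2947, 0.1271]
ee_rot: [0.003, 0.707, 0.707, 0.006]
contact_force: [0.9, -0.2, -0.6]
width: 0.0514
gripper_force: 42.1
```

View pics/ef.png

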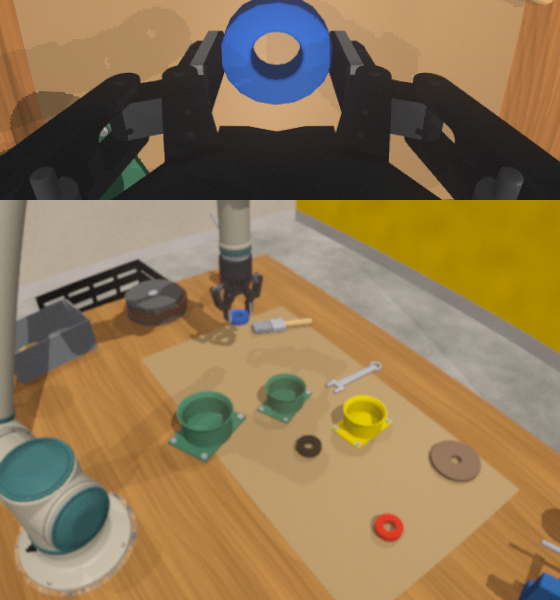

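Blue is held between the pads, at wrist about (276,270), and looks level. I check its offset in the grip.

Run:
```python
from h import *
s=get_state();P=s['position'];print(P,s['ee_rot'],s['contact_force'])
print(pix('wrist',276,270,P[2]-.0066,s)-P, [ (pix('wrist',u,270,P[2]-.0066,s)-P)[0] for u in(222,331)],[ (pix('wrist',276,v,P[2]-.0066,s)-P)[1] for v in(218,324)])
```

```text
[0.54955728 0.29330324 0.12195812] [6.49442435e-04 7.07070570e-01 7.07141065e-01 1.51710996e-03] [ 0.01253288  0.00613468 -1.09991528]
[ 0.00116496  0.00357205 -0.0066    ] [np.float64(-0.023771791141920517), np.float64(0.026594349629170067)] [np.float64(0.028545901579924038), np.float64(-0.02550115787216739)]
```

```bash
python3 -m inch '[{"claw":-0.2,"travel":[-0.02,-0.25,0],"turn":0},{"claw":-0.2,"travel":[-0.04,-0.5,0],"turn":0},{"claw":-0.2,"travel":[-0.065,-0.75,0],"turn":0},{"claw":-0.2,"travel":[-0.065,-0.95,0],"turn":0},{"claw":-0.2,"travel":[-0.065,-1,0],"turn":0}]' 40
python3 -m inch '[{"claw":-0.2,"travel":[0,-0.125,0],"turn":0},{"claw":-0.2,"travel":[0,-0.125,-0.1],"turn":0},{"claw":-0.2,"travel":[0,-0.125,-0.205],"turn":0},{"claw":-0.2,"travel":[0,-0.125,-0.205],"turn":0},{"claw":-0.2,"travel":[0,-0.125,-0.205],"turn":0}]' 40
python3 - <<'E'
from h import *
s=snap('wrist','g.png'); snap('scene','g2.png'); print(s['position'])
a=cv2.imread('pics/g.png');b=cv2.resize(cv2.imread('pics/g2.png')[150:280,230:400],(510,390))
b=cv2.copyMakeBorder(b,0,0,0,50,cv2.BORDER_CONSTANT)
cv2.imwrite('pics/gg.png',np.vstack([a[210:],b]))
E
```

```text
clock: 3.35
position: [0.5343, 0.0893, 0.1187]
ee_rot: [-0.001, 0.708, 0.706, -0.002]
contact_force: [0.2, -0.1, -1.2]
width: 0.0518
gripper_force: 42.0
clock: 3.85
position: [0.5354, 0.0685, 0.0785]
ee_rot: [-0.001, 0.707, 0.707, -0.001]
contact_force: [0.2, -0.4, -0.4]
width: 0.0515
gripper_force: 42.0
[0.53535067 0.06849868 0.07849069]
```

View pics/gg.png

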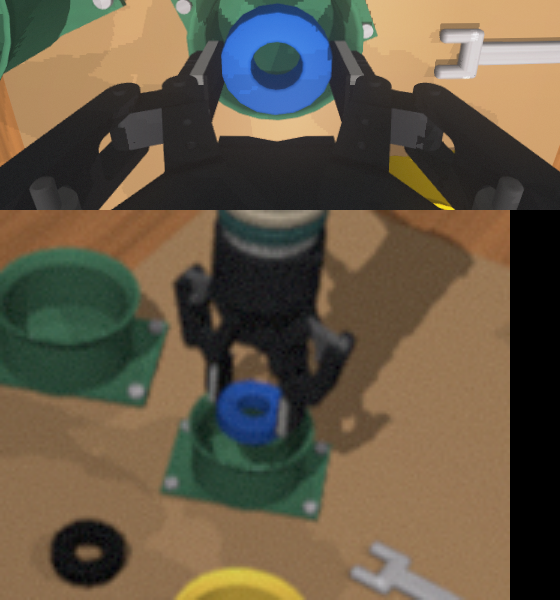

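Blue is over the tube. The rim spans u 188–363 and its near edge is at row ~328. I check the y offset numerically.

Run:
```python
from h import *
s=get_state()
print(pix('wrist',275.5,328,.05,s)+[0,.048,0],'ring',pix('wrist',276.5,274,s['position'][2]-.0066,s), [pix('wrist',u,280,.05,s)[0] for u in (188,363)])
```

```text
[0.5374505  0.07176745 0.05      ] ring [0.53790505 0.07002755 0.0731814 ] [np.float64(0.48907616162907697), np.float64(0.585783870672387)]
```

Ring and mouth agree within about 2 mm, so I release and rise.

```bash
python3 -m inch '[{"claw":0.9,"travel":[0,0,0],"turn":0},{"claw":0.9,"travel":[0,0,0],"turn":0},{"claw":0.9,"travel":[0,0,0],"turn":0},{"claw":0.9,"travel":[0,0,0],"turn":0},{"claw":0.9,"travel":[0,0,0],"turn":0}]' 40
python3 -m inch '[{"claw":1,"travel":[0,0,0.2],"turn":0},{"claw":1,"travel":[0,0,0.45],"turn":0},{"claw":1,"travel":[0,-0.2,0.6],"turn":0},{"claw":1,"travel":[0,-0.4,0.7],"turn":0},{"claw":1,"travel":[0,-0.4,0.7],"turn":0}]' 40
python3 - <<'E'
from h import *
s=snap('wrist','i.png');print(s['position'])
E
```

```text
clock: 4.45
position: [0.5361, 0.068, 0.0795]
ee_rot: [0.0, 0.707, 0.707, 0.0]
contact_force: [-0.6, 0.9, -0.1]
width: 0.0814
gripper_force: 0.0
clock: 4.95
position: [0.5383, -0.0163, 0.223]
ee_rot: [0.004, 0.708, 0.706, 0.001]
contact_force: [0.4, 0.6, 0.2]
width: 0.0855
gripper_force: 0.0
[ 0.53826543 -0.01627562  0.22298308]
```

View pics/i.png

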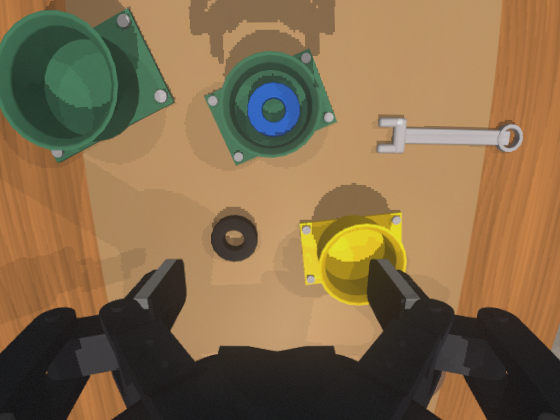

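Blue lies flat in the tube at wrist (273,108). Now red.

```bash
python3 -m inch '[{"claw":1,"travel":[-0.05,-0.24,0],"turn":0},{"claw":1,"travel":[-0.1,-0.48,0],"turn":0},{"claw":1,"travel":[-0.15,-0.7,0],"turn":0},{"claw":1,"travel":[-0.2,-0.9,0],"turn":0},{"claw":1,"travel":[-0.2,-1,0],"turn":0}]' 40
python3 -m inch '[{"claw":1,"travel":[-0.045,-0.2,-0.1],"turn":0},{"claw":1,"travel":[-0.045,-0.4,-0.145],"turn":0},{"claw":1,"travel":[-0.045,-0.4,-0.145],"turn":0},{"claw":1,"travel":[-0.045,-0.4,-0.145],"turn":0},{"claw":1,"travel":[-0.045,-0.4,-0.145],"turn":0}]' 40
python3 - <<'E'
from h import *
s=snap('wrist','j.png');print(s['position'])
a=cv2.imread('pics/j.png');h=cv2.cvtColor(a,cv2.COLOR_BGR2HSV)
m=(((h[...,0]<5)|(h[...,0]>175))&(h[...,1]>190)&(h[...,2]>110)).astype(np.uint8)
n,l,st,c=cv2.connectedComponentsWithStats(m);i=1+st[1:,4].argmax();x,y,w,hh,A=st[i];print(st[i])
print(pix('wrist',x+w/2-.5,y+hh/2-.5,.014,s))
E
```

```text
clock: 5.5
position: [0.4945, -0.2137, 0.2181]
ee_rot: [-0.001, 0.708, 0.706, -0.001]
contact_force: [1.4, 0.2, -0.4]
width: 0.0853
gripper_force: 0.0
clock: 6.0
position: [0.487, -0.2904, 0.1898]
ee_rot: [-0.001, 0.707, 0.707, 0.0]
contact_force: [-0.5, 0.5, -0.2]
width: 0.0855
gripper_force: 0.0
[ 0.48701919 -0.29041639  0.18982197]
[ 252  197   51   49 1556]
[ 0.48894918 -0.31435719  0.014     ]
```

View pics/j.png

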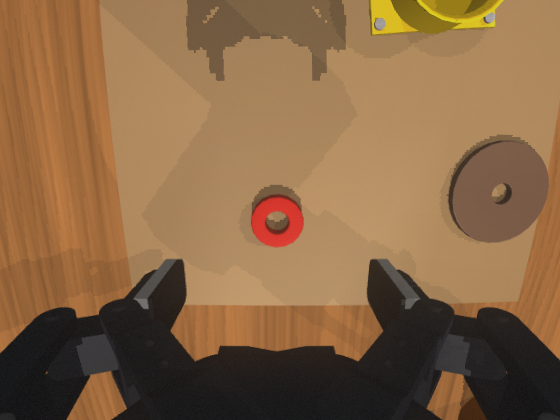

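Red lies at wrist (277,221), with nothing near. Grasp it at z 0.023.

```bash
python3 -m inch '[{"claw":1,"travel":[0.007,-0.115,-0.2],"turn":0},{"claw":1,"travel":[0.007,-0.115,-0.4],"turn":0},{"claw":1,"travel":[0.007,-0.115,-0.6],"turn":0},{"claw":1,"travel":[0.007,-0.115,-0.75],"turn":0},{"claw":1,"travel":[0.007,-0.115,-0.835],"turn":0}]' 40
python3 -m inch '[{"claw":-0.2,"travel":[0,0,0],"turn":0},{"claw":-0.2,"travel":[0,0,0],"turn":0},{"claw":-0.2,"travel":[0,0,0],"turn":0},{"claw":-0.2,"travel":[0,0,0],"turn":0},{"claw":-0.2,"travel":[0,0,0],"turn":0}]' 40
python3 -m inch '[{"claw":-0.2,"travel":[0,0,0],"turn":0},{"claw":-0.2,"travel":[0,0,0.1],"turn":0},{"claw":-0.2,"travel":[0,0,0.3],"turn":0},{"claw":-0.2,"travel":[0,0,0.5],"turn":0},{"claw":-0.2,"travel":[0,0,0.5],"turn":0}]' 40
```

```text
clock: 6.55
position: [0.4876, -0.3125, 0.0211]
ee_rot: [-0.002, 0.707, 0.708, -0.0]
contact_force: [0.4, -0.3, 0.6]
width: 0.0854
gripper_force: 0.0
clock: 7.05
position: [0.4896, -0.3153, 0.0251]
ee_rot: [0.002, 0.707, 0.707, 0.001]
contact_force: [1.2, 1.5, 6.2]
width: 0.0519
gripper_force: 42.4
clock: 7.55
position: [0.4916, -0.3178, 0.1295]
ee_rot: [0.007, 0.707, 0.707, 0.001]
contact_force: [0.8, 0.0, -0.8]
width: 0.0515
gripper_force: 42.1
```

```bash
python3 -m inch '[{"claw":-0.2,"travel":[0.03,0.24,0],"turn":0},{"claw":-0.2,"travel":[0.06,0.48,0],"turn":0},{"claw":-0.2,"travel":[0.09,0.72,0],"turn":0},{"claw":-0.2,"travel":[0.12,0.95,0],"turn":0},{"claw":-0.2,"travel":[0.12,1,0],"turn":0}]' 40
python3 -m inch '[{"claw":-0.2,"travel":[0.03,0.2,0],"turn":0},{"claw":-0.2,"travel":[0.06,0.4,0],"turn":0},{"claw":-0.2,"travel":[0.09,0.65,0],"turn":0},{"claw":-0.2,"travel":[0.117,0.85,0],"turn":0},{"claw":-0.2,"travel":[0.117,0.915,0],"turn":0}]' 40
python3 -m inch '[{"claw":-0.2,"travel":[0,0,0],"turn":0},{"claw":-0.2,"travel":[0,0,-0.1],"turn":0},{"claw":-0.2,"travel":[0,0,-0.22],"turn":0},{"claw":-0.2,"travel":[0,0,-0.22],"turn":0},{"claw":-0.2,"travel":[0,0,-0.22],"turn":0}]' 40
python3 - <<'E'
from h import *
s=snap('wrist','k.png');P=s['position'];print(P)
a=cv2.imread('pics/k.png');h=cv2.cvtColor(a,cv2.COLOR_BGR2HSV)
m=(((h[...,0]<5)|(h[...,0]>175))&(h[...,1]>170)&(h[...,2]>100)).astype(np.uint8)
n,l,st,c=cv2.connectedComponentsWithStats(m);i=1+st[1:,4].argmax();x,y,w,hh,A=st[i];print(st[i])
print(pix('wrist',x+w/2-.5,y+hh/2-.5,P[2]-.008,s))
E
```

```text
clock: 8.05
position: [0.5116, -0.1106, 0.1229]
ee_rot: [-0.001, 0.706, 0.708, 0.0]
contact_force: [-0.3, 0.0, -1.1]
width: 0.0518
gripper_force: 42.1
clock: 8.55
position: [0.5363, 0.0708, 0.1231]
ee_rot: [0.0, 0.706, 0.708, 0.001]
contact_force: [-0.2, -0.8, -0.6]
width: 0.0518
gripper_force: 42.1
clock: 9.05
position: [0.5356, 0.0664, 0.0792]
ee_rot: [-0.0, 0.708, 0.707, -0.001]
contact_force: [0.7, 0.3, 0.5]
width: 0.0517
gripper_force: 42.2
[0.53564335 0.06640048 0.07921605]
[ 222  214  110  109 8154]
[0.53701924 0.07030482 0.07121605]
```

View pics/k.png

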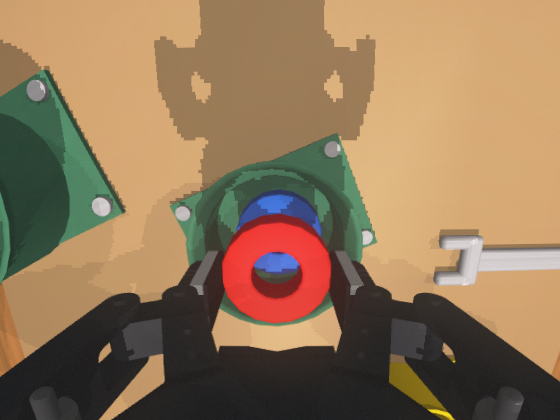

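Red (277,269) is level and centred over the tube with blue below, so I release.

```bash
python3 -m inch '[{"claw":0.9,"travel":[0,0,0],"turn":0},{"claw":0.9,"travel":[0,0,0],"turn":0},{"claw":0.9,"travel":[0,0,0],"turn":0},{"claw":0.9,"travel":[0,0,0],"turn":0},{"claw":0.9,"travel":[0,0,0],"turn":0}]' 40
python3 -m inch '[{"claw":1,"travel":[0,0,0.2],"turn":0},{"claw":1,"travel":[0,0,0.45],"turn":0},{"claw":1,"travel":[0,-0.1,0.6],"turn":0},{"claw":1,"travel":[0,-0.2,0.7],"turn":0},{"claw":1,"travel":[0,-0.2,0.7],"turn":0}]' 40
python3 - <<'E'
from h import *
snap('wrist','l.png'); snap('scene','m.png')
a=cv2.imread('pics/l.png')[:240];b=cv2.resize(cv2.imread('pics/m.png')[170:290,230:400],(510,360))
cv2.imwrite('pics/lm.png',np.vstack([a,cv2.copyMakeBorder(b,0,0,0,50,cv2.BORDER_CONSTANT)]))
E
```

```text
clock: 9.6
position: [0.5359, 0.0681, 0.0796]
ee_rot: [0.0, 0.707, 0.707, 0.0]
contact_force: [-0.3, 0.2, 0.8]
width: 0.0811
gripper_force: 0.0
clock: 10.1
position: [0.5379, 0.0262, 0.2228]
ee_rot: [0.003, 0.708, 0.706, 0.002]
contact_force: [0.1, 1.4, -0.2]
width: 0.0855
gripper_force: 0.0
```

View pics/lm.png

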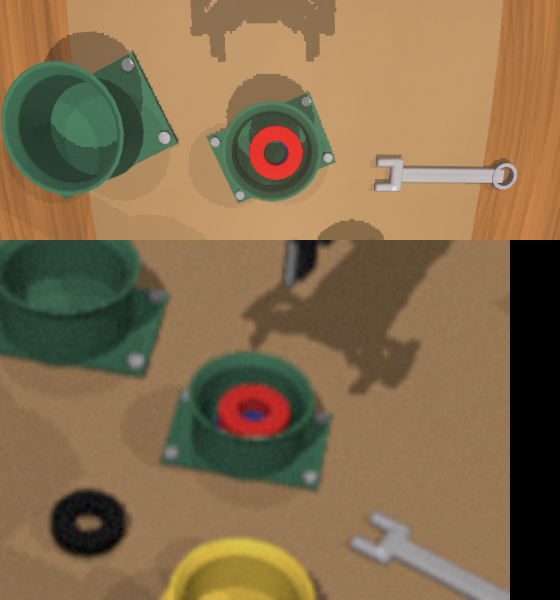

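Red lies flat on blue in the tube (wrist 276,153), the black ring is untouched, and the arm is clear.

```bash
python3 -c "
from rig import ticket
print(ticket.sign_off())"
```

```text
the job is handed in; nothing more can be done
None
```

The job is handed in: the last pictures show the red ring lying flat on the blue one in the small green tube, the black ring left alone and the arm clear, after about 10 s of robot time; the judge's result was not shown.

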